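# Cover the tube block of the dry-bath heater

## Task

Put the blue cover on the aluminium tube block in the grey dry-bath heater, lying flat, centred on the block and lined up with it, so that it covers all the tube holes. Let go of it there, and leave the orange cover where it is.

Things in the scene. Friction and masses are not known exactly. Their poses are not given: they have to be found in the camera images.
- cover_blue: Loose blue plate, 124 mm (its y) x 76 mm (its x), 10 mm thick, 120 g, with an upright grip bar along y in the middle of its top: 14 mm wide (x), 60 mm long, from 10 to 44 mm above the underside. Pinch the bar across its 14 mm, at its middle (over the centre of mass). Origin: centre of the underside, z up. Starts flat on the bench, turned, left or right of the orange cover.
- cover_orange: Loose orange cover of the same shape and size as the blue one, same origin and axes. Not needed: it stays where it lies.
- dry_bath: Grey heater fixed on the bench, 150 x 160 mm, 62 mm high, black panel on its front (-x). A pale aluminium tube block with dark holes, 68 mm (x) x 116 mm (y), stands proud of it, its flat top 75 mm above the bench. Origin: at bench height under the block's centre, z up. Cover goes long side along long side (either way round), 4 mm over all round; nothing guides it.
Mind the look-alikes: they are no part of the job. What is meant by the cover_blue is not pink or turquoise, and is the larger of those in its own colour.

How it is judged (in metres and radians):
At the end, for the whole second after the job is handed in: The blue cover lies at rest flat on the heater's tube block, right way up: centre within 12 mm of the block's centre, sides within 10 degrees of the block's sides (either way round), underside 72 to 78 mm above the bench, tilted less than 0.06 rad (horizontal distance between cover_blue and dry_bath below 0.012 m and z of cover_blue in the frame of dry_bath between 0.072 and 0.078 m and angle between the x axis of cover_blue and the x axis of dry_bath, either way round below 0.175 rad and angle between cover_blue's own z axis and vertical below 0.06 rad and linear speed of cover_blue below 0.02 m/s); the robot touches nothing.
It fails at once if the orange cover is moved by more than 30 mm (distance of cover_orange from where it was at the start of the episode above 0.03 m).
It also fails if it takes over 43 s, if anything falls off the work surface, if the arm or the gripper's body presses on something with over 40 N, if the wrist force passes 120 N, or if a joint passes its speed limit or range.

## Robot

A 6-joint arm with a two-finger parallel gripper is mounted at the origin on a cart in front of the work surface, level with it; the furniture and walls round the work are solid. World frame = base frame: x ahead of the robot, y to its left, z up, the work surface at z = 0. Lengths are in mm, angles in rad, forces in N, time in s.
With the tool pointing down it reaches from about 350 to 975 mm from the base axis. Payload 7.1 kg.
Tool frame: the origin (TCP) lies midway between the tips of the shut fingers; the grasp point (between the pads) lies 19 mm behind it (ctrl.hold_point_z is the distance from the TCP to the grasp point, in mm); x points along the fingers, y is the direction in which the jaws open and shut, and the axes are right-handed (so a half turn about x gives the same grasp; the last joint's range is limited). The gripper opens to 88 mm and grips with 3 to 60 N. Pads are 20 mm wide; open, the fingers measure 115 mm over their backs; the gripper's body (75 mm by 178 mm) begins 61 mm behind the grasp point.
Start: joints at [1.188, 0.423, 1.63, -0, 1.089, -0.019], TCP at [222.36, 584.089, 192.675] pointing down, gripper open.
Joint ranges: [-3, 3], [-0.9, 2.11], [0.09, 2.58], [-1.31, 4.45], [0.11, 2.69], [-2.54, 2.54]. Speed limits (rad/s): [2.39, 2.39, 3.01, 3.14, 3.14, 3.14].

## Interface

Orientations are given as a rotation vector (axis times angle).
In Python, from workcell import ctrl, get_image, calibration gives the robot as it stands.
- The arm moves only by the tool move_arm, never from a script. Its argument "rows" is a list of rows, each a list of 5 numbers: the shift along the world's x, y, z in mm, then the turn about the world's z in rad, then the closure, from -1 (fully open) to 1 (shut). In form: [[tx, ty, tz, roll, jaw], ...]. A call has 1 to 12 rows; each row is the pose to reach, as a shift and turn from the pose measured when the call began; what a row does not reach only later rows make up. A row lasts 1/8 s, in which the tool goes at most 62.5 mm and 10.7 degrees, less where a joint would pass 70% of its speed; a pose out of reach is approached as far as the arm can. A call with a gripper value outside its range is refused whole. The fingers move at their own pace and stop on an object; the grip force is fixed at half the most. Time passes only in rows, so rows that repeat a pose let the fingers close. It gives the time, the measured TCP pose, the force and the opening at its end, in the units of the state.
- ctrl.get_obs(): the state, without advancing time (a new reading comes with each control period).
- get_image(name): name is "side" or "top"; returns the picture (400x640x3 uint8, blue, green, red); there is no depth.
- calibration(name): a dict with "fx", "fy", "cx", "cy" (pixels), "view" (4x4, takes a point from world to camera coordinates). Camera axes: x right, y up, looking along -z (the intrinsics and any distortion apply to the point x, -y, -z); pixel columns grow to the right and rows downward; lengths in mm; the calibration is good to about 2 mm. A picture is of the moment at which its call begins. calibration takes no time and is no camera call.
- ctrl.close_job(): hands the job in, once; it reports no verdict.
The state is a dict: "t": time; "qpos": joint angles; "qvel": joint speeds; "joint_torque": joint torques, N m; "ee_pos": TCP position; "orientation": TCP orientation; "ft_force": force on the tool from outside, world axes, zero at the start; "moment": the same for the moment, N m; "width": finger opening in mm.
Only numpy, scipy, OpenCV 4.12 (cv2) and the standard library are available. Lean on these libraries where they do the work, as an engineer would, in place of code of your own. Each camera call takes 0.05 s, during which the arm holds its last target.

## Working session

There is one attempt and no reset: what is moved stays moved. The work goes in short steps, Python scripts to look and compute and a tool call to move; the robot and the scene stay as the last step left them, time stands still between calls to the robot, and variables do not carry over. Pictures are saved under pics/ and viewed, and the job is handed in when it is done.

Besides the shell and the picture viewer there is one more tool, called after "Request:" in YAML: its name, and indented under it one key for each argument. move_arm: Moves the arm, as the interface text tells. Its arguments: {"type":"object","properties":{"rows":{"type":"array"}},"required":["rows"]}

```bash
mkdir -p pics; ls
python3 - <<'E'
from workcell import ctrl, get_image, calibration
import cv2
for n in("side","top"):
    cv2.imwrite(f"pics/{n}0.png",get_image(n)); c=calibration(n); print(n,c)
o=ctrl.get_obs(); print(o['t'],o['ee_pos'],o['orientation'],o['width'],ctrl.hold_point_z)
E
```

```text
pics
side {'fx': 453.45555005665796, 'fy': 453.45555005665796, 'cx': 317.84355821079794, 'cy': 195.32154303993525, 'view': array([[ 9.59355158e-01, -2.81898887e-01, -1.30651736e-02,
        -4.25491506e+02],
       [ 1.89091290e-01,  6.07767122e-01,  7.71274017e-01,
        -1.87659605e+02],
       [-2.09480704e-01, -7.42396217e-01,  6.36369147e-01,
        -1.39971783e+03],
       [ 0.00000000e+00,  0.00000000e+00,  0.00000000e+00,
         1.00000000e+00]])}
top {'fx': 464.3717934964483, 'fy': 464.3717934964483, 'cx': 319.1943473028331, 'cy': 199.66001966573006, 'view': array([[ 8.14662542e-03, -9.99852949e-01,  1.50901273e-02,
         9.31104490e+01],
       [ 9.95975742e-01,  9.46010296e-03,  8.91225451e-02,
        -4.62466870e+02],
       [-8.92521937e-02,  1.43033527e-02,  9.95906351e-01,
        -1.25518509e+03],
       [ 0.00000000e+00,  0.00000000e+00,  0.00000000e+00,
         1.00000000e+00]])}
0.1 [222.14245442 583.59806222 191.96954324] [ 0.2842898   1.55215438 -0.28650688] 87.5480191898648 18.700000000000003
```

View pics/top0.png

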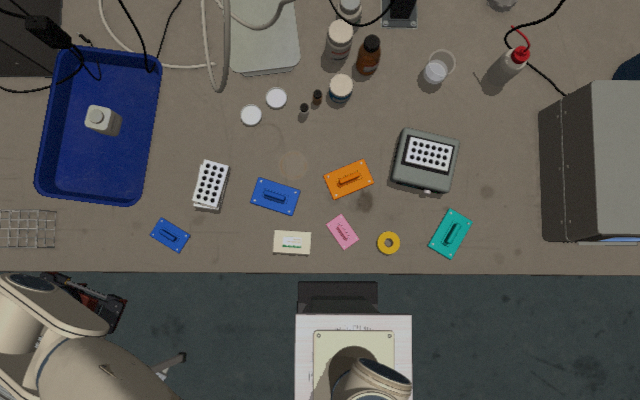

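View pics/side0.png

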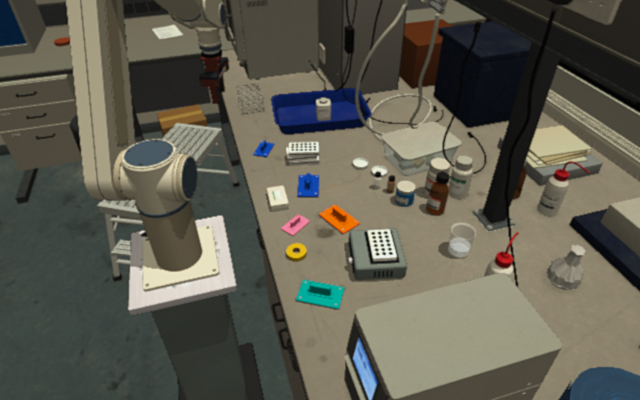

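Top view, what could be taken for the blue cover: large blue plate (275,196), small blue plate (170,235), blue tray (100,125), turquoise plate (450,233), pink plate (343,232), orange cover (348,179). By the description it is the plate at (275,196). The heater is at (427,157). I'll measure both and check a crop.

```bash
cat > h.py <<'E'
import numpy as np, cv2
from workcell import ctrl, get_image, calibration
def cast(n,px,z):
    c=calibration(n);V=c['view'];R=V[:3,:3];t=V[:3,3];px=np.atleast_2d(px).astype(float)
    d=np.c_[(px[:,0]-c['cx'])/c['fx'],-(px[:,1]-c['cy'])/c['fy'],-np.ones(len(px))]@R
    o=-R.T@t
    return o+d*((z-o[2])/d[:,2])[:,None]
def comp(m,near):
    n,l,s,ce=cv2.connectedComponentsWithStats(m.astype(np.uint8))
    i=min((i for i in range(1,n) if s[i,4]>60),key=lambda i:np.hypot(*(ce[i]-near)))
    return l==i
def rect(n,mask,z):
    cs,_=cv2.findContours(mask.astype(np.uint8),cv2.RETR_EXTERNAL,cv2.CHAIN_APPROX_NONE)
    c=max(cs,key=cv2.contourArea)[:,0]
    P=cast(n,c,z)[:,:2].astype(np.float32)
    r=cv2.minAreaRect(P); b=cv2.boxPoints(r)
    e=[b[1]-b[0],b[2]-b[1]]; L=max(e,key=np.linalg.norm)
    return dict(c=np.round(r[0],1),size=np.round(r[1],1),long_deg=round(float(np.degrees(np.arctan2(L[1],L[0]))%180),1))
E
python3 - <<'E'
from h import *
for n,nb,nbs,nh in (("top",(275,196),(170,235),(428,154)),("side",(308,186),(263,149),(381,246))):
    im=cv2.imread(f"pics/{n}0.png"); hsv=cv2.cvtColor(im,cv2.COLOR_BGR2HSV)
    blue=cv2.inRange(hsv,(100,130,60),(130,255,255))>0
    org=cv2.inRange(hsv,(5,150,90),(20,255,255))>0
    mb=comp(blue,nb); print(n,'blue',rect(n,mb,10))
    print('small',rect(n,comp(blue,nbs),10))
    print('orange',rect(n,comp(org,(348,179) if n=="top" else (338,219)),10))
    m=cv2.inRange(hsv,(0,0,150),(180,60,255))
    mh=comp(m>0,nh); print('block',mh.sum(),rect(n,mh,75))
    if n=="top":
        v=im.copy(); v[mh]=(0,0,255)
        a=cv2.resize(im[90:260,220:480],None,fx=3,fy=3,interpolation=cv2.INTER_CUBIC)
        cv2.imwrite("pics/crop.png",a); cv2.imwrite("pics/mh.png",cv2.resize(v[100:220,370:490],None,fx=4,fy=4))
E
```

```text
top blue {'c': array([471.5, 220. ]), 'size': array([121.9,  74.7]), 'long_deg': 72.3}
small {'c': array([362.2, 505.8]), 'size': array([95.2, 58.3]), 'long_deg': 58.9}
orange {'c': array([521.3,  17. ]), 'size': array([ 76.7, 124.6]), 'long_deg': 113.4}
block 708 {'c': array([ 582.9, -192.5]), 'size': array([113.5,  66.4]), 'long_deg': 76.9}
side blue {'c': array([470. , 216.7]), 'size': array([136.2,  72.8]), 'long_deg': 73.6}
small {'c': array([361.2, 498. ]), 'size': array([104.2,  57. ]), 'long_deg': 58.9}
orange {'c': array([518.6,   9.5]), 'size': array([ 79.2, 127.5]), 'long_deg': 113.7}
block 589 {'c': array([ 580.6, -195.7]), 'size': array([122.4,  69.4]), 'long_deg': 76.8}
```

View pics/crop.png

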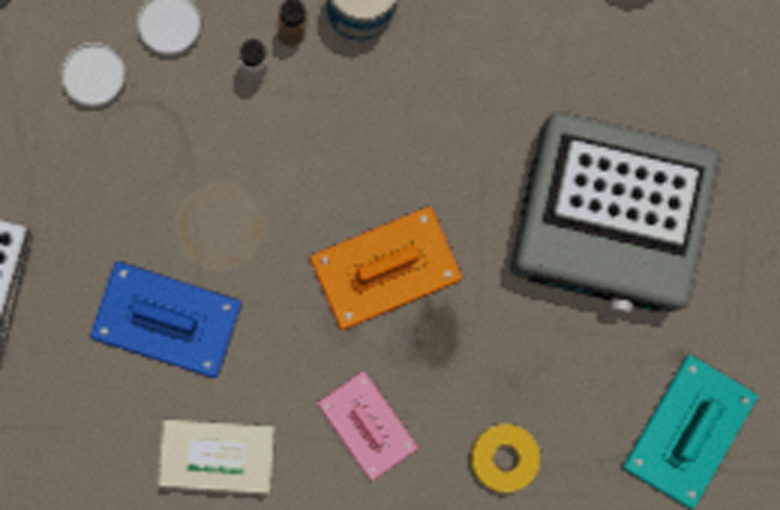

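View pics/mh.png

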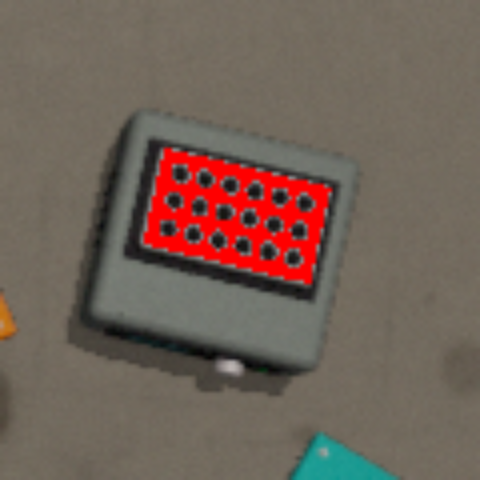

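The crop shows the plate at (275,196) with a grip bar, 122x75 mm against 95x58 for the small blue one, so the choice holds. The heater block is at (428,154).

Run:
```python
from h import *
from scipy.spatial.transform import Rotation as R
o=ctrl.get_obs(); M=R.from_rotvec(o['orientation']).as_matrix(); print(M.round(3))
a=np.degrees(np.arctan2(M[1,1],M[0,1])); print('jaw yaw',a, o['qpos'])
d=(72.3+90-a+90)%180-90; print('turn deg',d,np.radians(d),'shift',np.array([471.5,220])-o['ee_pos'][:2])
```

```text
[[-0.001  0.356  0.935]
 [-0.001  0.935 -0.356]
 [-1.    -0.001 -0.   ]]
jaw yaw 69.15979813933754 [ 1.18804175e+00  4.23789995e-01  1.63059822e+00 -2.51113028e-05
  1.08863377e+00 -1.90127737e-02]
turn deg -86.85979813933753 -1.5159894651490842 shift [ 249.35754558 -363.59806222]
```

Request:
move_arm:
  rows:
    - [25, -36, 0, -0.15, -1]
    - [50, -73, 0, -0.3, -1]
    - [75, -109, 0, -0.45, -1]
    - [100, -145, 0, -0.61, -1]
    - [125, -182, 0, -0.76, -1]
    - [150, -218, 0, -0.91, -1]
    - [175, -255, 0, -1.06, -1]
    - [200, -291, -10, -1.21, -1]
    - [225, -327, -30, -1.36, -1]
    - [249, -364, -60, -1.516, -1]
    - [249, -364, -80, -1.516, -1]
    - [249, -364, -80, -1.516, -1]

```text
t: 1.6
ee_pos: [470.0, 218.5, 110.5]
orientation: [1.43, 1.048, -1.438]
ft_force: [-0.6, -0.6, 0.4]
width: 87.8
```

Run:
```python
from h import *
from scipy.spatial.transform import Rotation as R
o=ctrl.get_obs(); M=R.from_rotvec(o['orientation']).as_matrix()
print(o['t'],o['ee_pos'],np.degrees(np.arctan2(M[1,1],M[0,1])),o['qpos'].round(2) if hasattr(o['qpos'],'round') else o['qpos'])
for n in("top","side"): cv2.imwrite(f"pics/{n}1.png",get_image(n))
a=cv2.imread("pics/top1.png")[120:280,200:400]; b=cv2.imread("pics/side1.png")[100:260,220:420]
cv2.imwrite("pics/c1.png",cv2.resize(np.hstack([a,b]),None,fx=2,fy=2,interpolation=cv2.INTER_CUBIC))
```

```text
1.6 [470.0160201  218.50887506 110.46288729] -17.762893358625252 [0.41 0.39 1.92 0.   0.84 0.72]
```

View pics/c1.png

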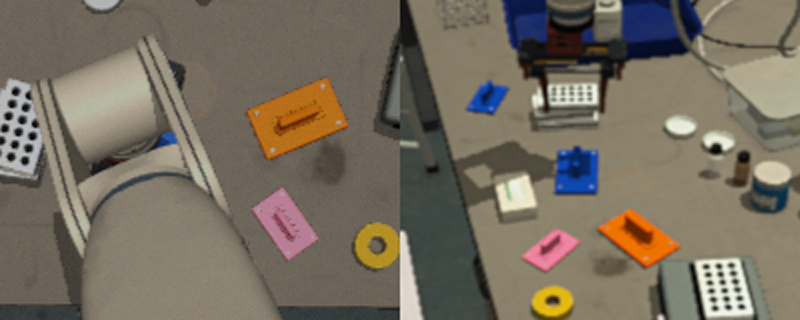

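The side view shows the open fingers straddling the blue cover's bar (cover at crop pixel (577,170), fingers at (520,75) and (603,80)). The top view is mostly hidden by the arm. Next I descend and grip.

Request:
move_arm:
  rows:
    - [1, 1, -30, 0, -1]
    - [1, 1, -60, 0, -1]
    - [1, 1, -80, 0, -1]
    - [1, 1, -96, 0, -1]
    - [1, 1, -96, 0, -1]
    - [1, 1, -96, 0, 1]
    - [1, 1, -96, 0, 1]
    - [1, 1, -96, 0, 1]
    - [1, 1, -96, 0, 1]
    - [1, 1, -96, 0, 1]
    - [1, 1, -96, 0, 1]
    - [1, 1, -96, 0, 1]

```text
t: 3.2
ee_pos: [472.1, 220.9, 16.2]
orientation: [1.432, 1.048, -1.434]
ft_force: [-0.3, -0.0, -0.1]
width: 21.2
```

Request:
move_arm:
  rows:
    - [0, 0, 0, 0, 1]
    - [0, 0, 0, 0, 1]
    - [0, 0, 0, 0, 1]
    - [0, 0, 0, 0, 1]

```text
t: 3.7
ee_pos: [472.1, 220.8, 16.2]
orientation: [1.432, 1.048, -1.434]
ft_force: [-0.5, -0.7, 0.1]
width: 0.0
```

The fingers closed on nothing, so I look.

Run:
```python
from h import *
for n in("top","side"): cv2.imwrite(f"pics/{n}2.png",get_image(n))
a=cv2.imread("pics/top2.png")[120:280,200:360]; b=cv2.imread("pics/side2.png")[110:230,240:400]
cv2.imwrite("pics/c2.png",cv2.resize(b,None,fx=5,fy=5,interpolation=cv2.INTER_CUBIC))
```

```text
(no output)
```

View pics/c2.png

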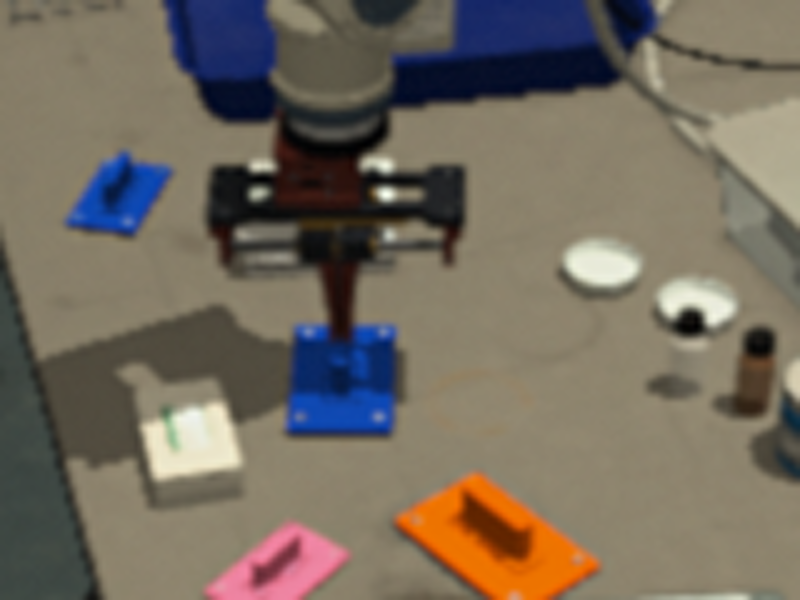

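View pics/top2.png

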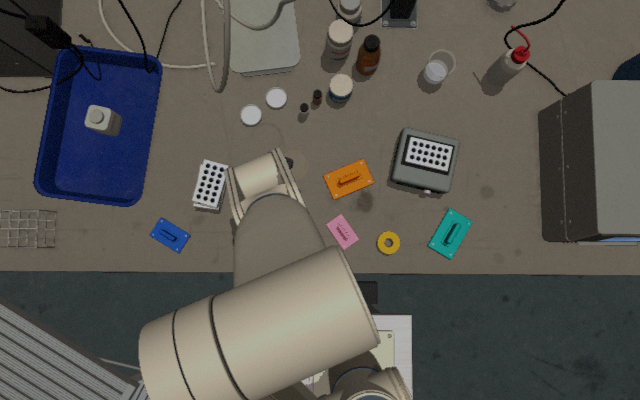

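Run:
```python
from h import *
def proj(n,p):
    c=calibration(n);V=c['view'];q=V[:3,:3]@np.array(p,float)+V[:3,3]
    return np.round([c['cx']+c['fx']*q[0]/-q[2],c['cy']-c['fy']*q[1]/-q[2]],1)
o=ctrl.get_obs();p=o['ee_pos'];print(p,o['width'])
for z in(10,16,35,44): print(z,proj("side",[p[0],p[1],z]),((proj("side",[p[0],p[1],z])-[240,110])*5))
for n in ("side0","side2"):
    im=cv2.imread(f"pics/{n}.png"); hsv=cv2.cvtColor(im,cv2.COLOR_BGR2HSV)
    m=comp(cv2.inRange(hsv,(100,130,60),(130,255,255))>0,(308,186)); print(rect("side",m,10))
im=cv2.imread("pics/side2.png")
cv2.imwrite("pics/c3.png",cv2.resize(im[155:205,285:335],None,fx=12,fy=12,interpolation=cv2.INTER_NEAREST))
im=cv2.imread("pics/side0.png")
cv2.imwrite("pics/c4.png",cv2.resize(im[155:205,285:335],None,fx=12,fy=12,interpolation=cv2.INTER_NEAREST))
```

```text
[472.11667979 220.85023587  16.22979038] 0.6632722445005049
10 [308.3 183.4] [341.5 367. ]
16 [308.2 182.1] [341.  360.5]
35 [308.1 178. ] [340.5 340. ]
44 [308. 176.] [340. 330.]
{'c': array([470. , 216.7]), 'size': array([136.2,  72.8]), 'long_deg': 73.6}
{'c': array([468.3, 210.9]), 'size': array([124.2,  72.8]), 'long_deg': 73.6}
```

View pics/c3.png

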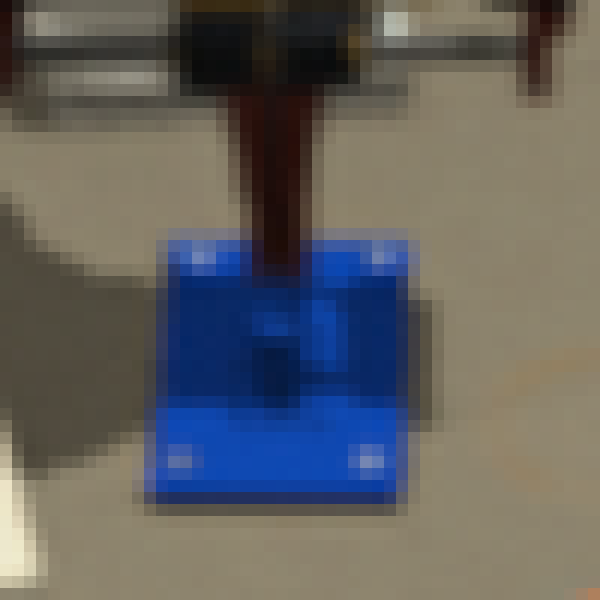

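View pics/c4.png

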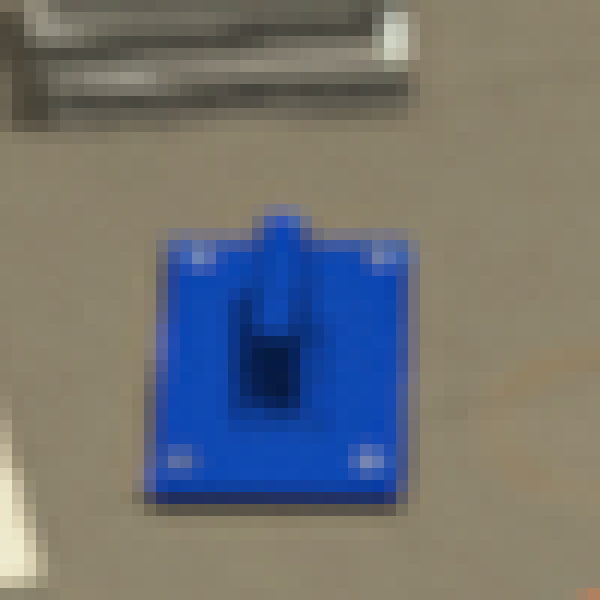

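The fingers shut (width 0) where the bar should be, and the cover did not move. In the side view the tips end at about (308,178), while the reported TCP (z=16) projects to (308,182). I'll lift with the fingers shut and check tip height against the picture.

Request:
move_arm:
  rows:
    - [0, 0, 30, 0, 1]
    - [0, 0, 60, 0, 1]
    - [0, 0, 80, 0, 1]
    - [0, 0, 80, 0, 1]

```text
t: 4.3
ee_pos: [473.2, 221.3, 97.5]
orientation: [1.435, 1.048, -1.431]
ft_force: [-0.4, 0.5, -0.2]
width: 0.7
```

```bash
cat >> h.py <<'E'
def proj(n,p):
    c=calibration(n);V=c['view'];q=V[:3,:3]@np.array(p,float)+V[:3,3]
    return np.round([c['cx']+c['fx']*q[0]/-q[2],c['cy']-c['fy']*q[1]/-q[2]],1)
E
python3 - <<'E'
from h import *
im=get_image("side");o=ctrl.get_obs();print(o['ee_pos'],o['width'],o['qpos'],o['orientation']);q=proj("side",o['ee_pos']);print(q,proj("side",o['ee_pos']+[0,0,80]))
cv2.imwrite("pics/side3.png",im)
v=cv2.resize(im[130:205,270:345],None,fx=8,fy=8,interpolation=cv2.INTER_NEAREST)
cv2.drawMarker(v,tuple(int((a-b)*8) for a,b in zip(q,(270,130))),(0,255,0),0,15,1)
cv2.imwrite("pics/c5.png",v)
E
```

```text
[472.4064266  220.96003761  96.4761437 ] 0.3812846013313872 [4.14053255e-01 4.12591034e-01 1.92458812e+00 1.34150835e-03
 8.04398111e-01 7.21675228e-01] [ 1.43318083  1.04810758 -1.43278396]
[307.7 164.1] [307.1 145. ]
```

View pics/c5.png

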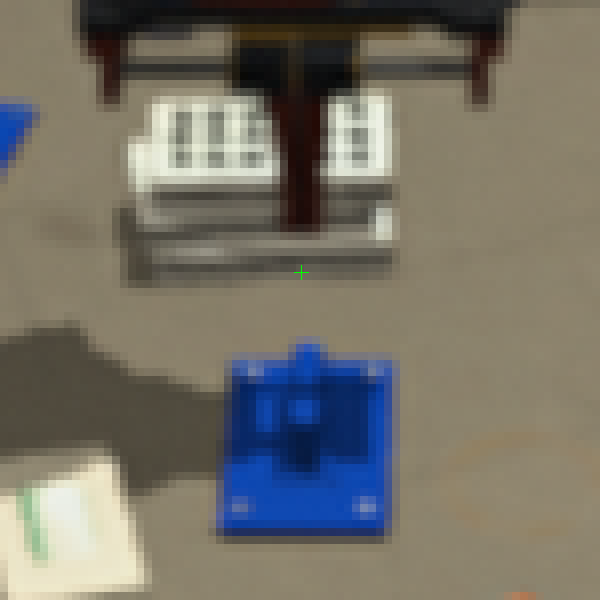

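The shut tips show at about (307,159), but the reported TCP projects to (307.7,164), so the tips look about 28 mm higher than reported (or further along +y). The start pictures show the open gripper in both views, so I check there.

Run:
```python
from h import *
p=np.array([222.2,583.8,192.3]); j=np.array([.356,.935,0])*44
for n,(x0,y0) in (("top",(60,240)),("side",(160,40))):
    im=cv2.imread(f"pics/{n}0.png")[y0:y0+100,x0:x0+100]
    v=cv2.resize(im,None,fx=6,fy=6,interpolation=cv2.INTER_CUBIC)
    v=cv2.convertScaleAbs(v,alpha=2,beta=10)
    for pt,c in ((p,(0,255,0)),(p+j,(255,255,0)),(p-j,(255,255,0)),(p+[0,0,28]+j,(0,0,255)),(p+[0,0,28]-j,(0,0,255))):
        q=proj(n,pt); print(n,q); cv2.drawMarker(v,tuple(int((a-b)*6) for a,b in zip(q,(x0,y0))),c,0,12,1)
    cv2.imwrite(f"pics/d{n}.png",v)
```

```text
top [109.3 294. ]
top [ 91.8 287.1]
top [126.9 301. ]
top [ 85.9 288.3]
top [122.  302.6]
side [219.9 103.1]
side [222.7  97.7]
side [217.1 108.6]
side [221.6  91.2]
side [216. 102.]
```

View pics/dtop.png

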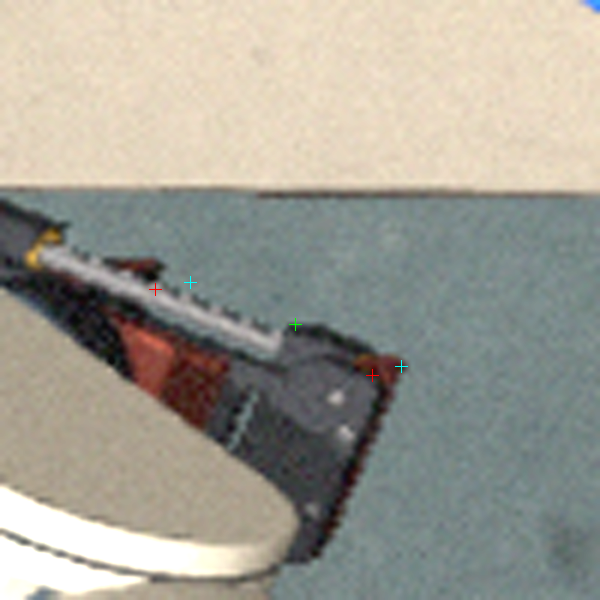

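View pics/dside.png

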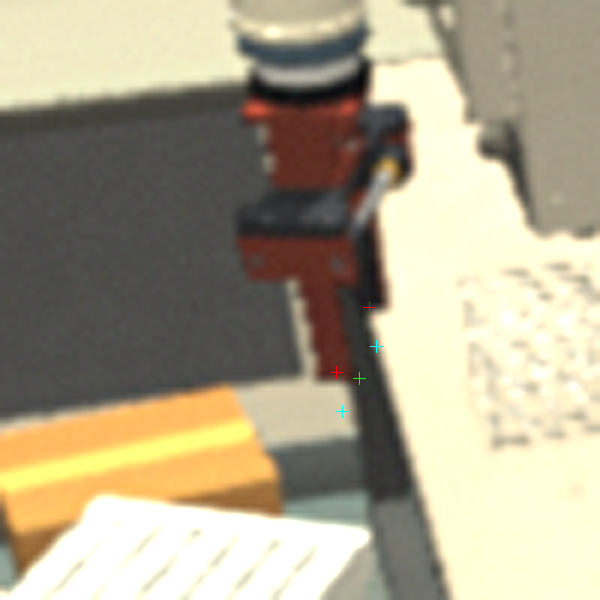

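Both start views fit tips about 28 mm above the reported TCP (the shifted markers lie on the fingertips at side (216,102) and (222,91)), and xy agrees. So reported z reads about 28 mm low relative to the tips. I'll correct for it and descend in steps, watching the force.

Request:
move_arm:
  rows:
    - [0, 0, 0, 0, -1]
    - [0, 0, 0, 0, -1]
    - [0, 0, 0, 0, -1]
    - [0, 0, 0, 0, -1]
    - [0, 0, -10, 0, -1]
    - [0, 0, -40, 0, -1]
    - [0, 0, -70, 0, -1]
    - [0, 0, -85, 0, -1]
    - [0, 0, -93, 0, -1]
    - [0, 0, -98, 0, -1]
    - [0, 0, -98, 0, -1]

```text
t: 5.72
ee_pos: [472.7, 221.1, -1.3]
orientation: [1.434, 1.048, -1.432]
ft_force: [-0.3, 1.3, 0.3]
width: 87.8
```

Run:
```python
from h import *
im=get_image("side");o=ctrl.get_obs();print(o['ee_pos'],o['width'],o['ft_force']);p=o['ee_pos']+[0,0,28]
j=np.array([.952,-.305,0])*44
v=cv2.resize(im[140:215,270:345],None,fx=8,fy=8,interpolation=cv2.INTER_CUBIC)
for s in(1,-1):
    q=proj("side",p+s*j);cv2.drawMarker(v,tuple(int((a-b)*8) for a,b in zip(q,(270,140))),(0,0,255),0,15,1)
cv2.imwrite("pics/c6.png",v)
```

```text
[472.80803827 221.12535711  -1.03786776] 87.7709262869932 [-0.12328886 -0.05550918 -0.1682755 ]
```

View pics/c6.png

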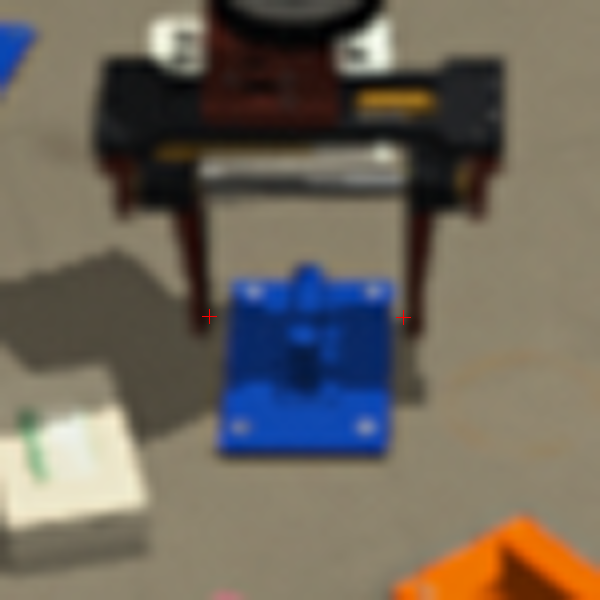

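The open tips at (295,181.5) and (322,181.5) match the corrected prediction, so they are about 27 mm above the bench. I go 9 mm lower and grip.

Request:
move_arm:
  rows:
    - [0, 0, -5, 0, -1]
    - [0, 0, -9, 0, -1]
    - [0, 0, -9, 0, 1]
    - [0, 0, -9, 0, 1]
    - [0, 0, -9, 0, 1]
    - [0, 0, -9, 0, 1]
    - [0, 0, -9, 0, 1]
    - [0, 0, -9, 0, 1]
    - [0, 0, -9, 0, 1]
    - [0, 0, -9, 0, 1]
    - [0, 0, -9, 0, 1]
    - [0, 0, -9, 0, 1]

```text
t: 7.28
ee_pos: [472.8, 221.1, -10.1]
orientation: [1.434, 1.048, -1.432]
ft_force: [0.1, 0.6, -0.3]
width: 13.8
```

Gripped at 13.8 mm. Next I lift and check.

Request:
move_arm:
  rows:
    - [0, 0, 20, 0, 1]
    - [0, 0, 50, 0, 1]
    - [0, 0, 90, 0, 1]
    - [0, 0, 130, 0, 1]
    - [0, 0, 150, 0, 1]
    - [0, 0, 150, 0, 1]

```text
t: 8.02
ee_pos: [473.7, 221.5, 141.3]
orientation: [1.436, 1.047, -1.429]
ft_force: [-0.3, -0.0, -1.8]
width: 13.7
```

Run:
```python
from h import *
im=get_image("side");o=ctrl.get_obs();print(o['ee_pos'],o['width'],o['ft_force'],o['moment'],o['orientation'],o['t'])
cv2.imwrite("pics/c7.png",cv2.resize(im[90:240,240:440],None,fx=4,fy=4,interpolation=cv2.INTER_CUBIC))
```

```text
[472.789099   221.15053419 140.00318718] 13.56177685038737 [-0.11145226  0.70900112 -1.13465664] [-0.08058652  0.04894806 -0.00951955] [ 1.43447524  1.04776369 -1.43123845] 8.075
```

View pics/c7.png

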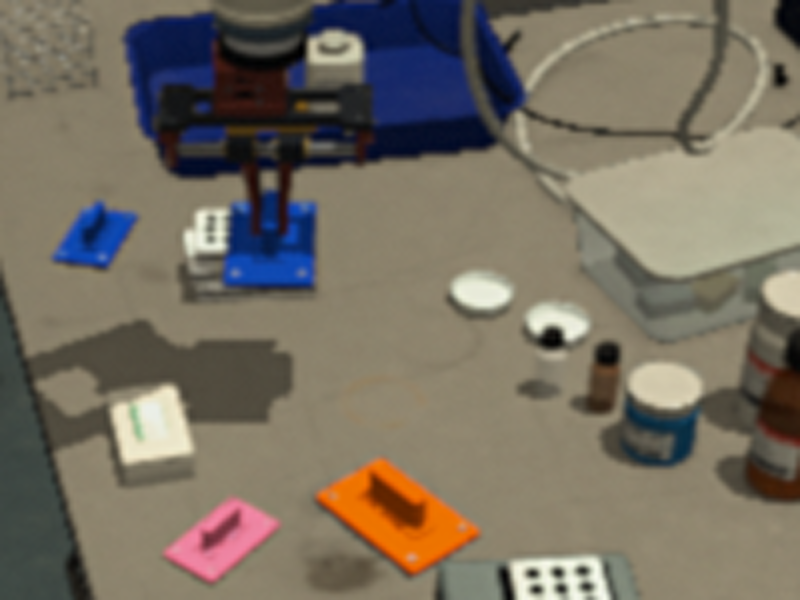

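The cover is held and hangs level (crop (270,245)). I carry it across at about 150 mm to above the heater.

Request:
move_arm:
  rows:
    - [9, -34, 0, 0.0, 1]
    - [18, -69, 0, 0.01, 1]
    - [28, -103, 0, 0.02, 1]
    - [37, -138, 0, 0.03, 1]
    - [46, -172, 0, 0.04, 1]
    - [55, -207, 0, 0.05, 1]
    - [64, -241, 0, 0.06, 1]
    - [74, -275, 0, 0.07, 1]
    - [83, -310, 0, 0.08, 1]
    - [92, -344, 0, 0.08, 1]
    - [101, -379, 0, 0.08, 1]
    - [110, -413, 0, 0.08, 1]

```text
t: 9.57
ee_pos: [581.8, -192.7, 137.7]
orientation: [1.376, 1.096, -1.376]
ft_force: [0.5, 1.0, -1.1]
width: 13.8
```

Request:
move_arm:
  rows:
    - [0, 0, -20, 0, 1]
    - [0, 0, -40, 0, 1]
    - [0, 0, -55, 0, 1]
    - [0, 0, -55, 0, 1]
    - [0, 0, -55, 0, 1]

```text
t: 10.2
ee_pos: [582.2, -192.4, 83.0]
orientation: [1.376, 1.096, -1.376]
ft_force: [-0.1, -0.5, -1.1]
width: 14.0
```

Run:
```python
from h import *
from scipy.spatial.transform import Rotation as R
ims={n:get_image(n) for n in("top","side")};o=ctrl.get_obs();M=R.from_rotvec(o['orientation']).as_matrix()
print(o['ee_pos'],o['width'],o['ft_force'],np.degrees(np.arctan2(M[1,1],M[0,1]))+90,o['t'])
for n in ims: cv2.imwrite(f"pics/{n}8.png",ims[n])
hsv=cv2.cvtColor(ims["side"],cv2.COLOR_BGR2HSV);m=comp(cv2.inRange(hsv,(100,130,50),(130,255,255))>0,proj("side",o['ee_pos']))
zb=o['ee_pos'][2]+10.1; print('bottom z',zb,rect("side",m,zb+10))
a=ims["top"][100:220,340:500]; b=ims["side"][170:290,300:460]
cv2.imwrite("pics/c8.png",cv2.resize(np.vstack([a,b]),None,fx=2.5,fy=2.5,interpolation=cv2.INTER_CUBIC))
```

```text
[ 582.4865501  -192.66697238   83.55686721] 13.21282874908034 [-0.13349525  0.72818503 -1.83495829] 76.91895164061262 10.3
bottom z 93.65686720523793 {'c': array([ 578.1, -200.7]), 'size': array([126.6,  75.5]), 'long_deg': 76.2}
```

View pics/c8.png

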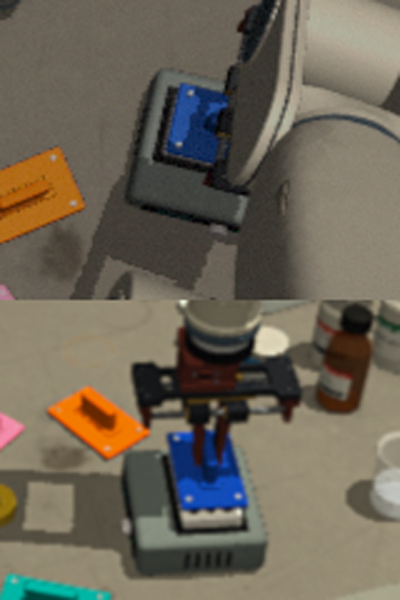

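The cover is above the block and lined up: bias-corrected side estimate (581,-192) against block (583,-192.5), yaw 76.9° against 76.9°. Next I lower gently.

Request:
move_arm:
  rows:
    - [1, 0, -6, 0, 1]
    - [1, 0, -11, 0, 1]
    - [1, 0, -14, 0, 1]
    - [1, 0, -16, 0, 1]
    - [1, 0, -17.5, 0, 1]
    - [1, 0, -17.5, 0, 1]
    - [1, 0, -17.5, 0, 1]

```text
t: 11.18
ee_pos: [583.6, -192.7, 66.2]
orientation: [1.377, 1.095, -1.375]
ft_force: [-0.5, 0.5, -1.3]
width: 14.0
```

Request:
move_arm:
  rows:
    - [0, 0, -1, 0, 1]
    - [0, 0, -2, 0, 1]
    - [0, 0, -2, 0, 1]
    - [0, 0, -2, 0, 1]

```text
t: 11.68
ee_pos: [583.7, -192.7, 65.0]
orientation: [1.377, 1.094, -1.375]
ft_force: [-2.2, 1.2, 5.1]
width: 13.7
```

Contact: the force went from -1.3 to +5 N at the expected height. I look before letting go.

Run:
```python
from h import *
ims={n:get_image(n) for n in("top","side")}
a=ims["top"][100:220,340:500]; b=ims["side"][170:290,300:460]
cv2.imwrite("pics/c9.png",cv2.resize(np.vstack([a,b]),None,fx=2.5,fy=2.5,interpolation=cv2.INTER_CUBIC))
hsv=cv2.cvtColor(ims["side"],cv2.COLOR_BGR2HSV);m=comp(cv2.inRange(hsv,(100,130,50),(130,255,255))>0,(381,246))
print(rect("side",m,85))
```

```text
{'c': array([ 580. , -200.9]), 'size': array([124.4,  78. ]), 'long_deg': 75.9}
```

View pics/c9.png

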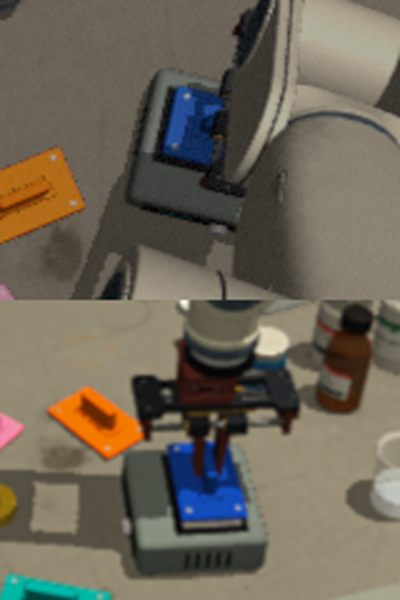

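The cover sits over the block in both views. I release and retreat upward, then sideways to clear the top view.

Request:
move_arm:
  rows:
    - [0, 0, 0, 0, -1]
    - [0, 0, 0, 0, -1]
    - [0, 0, 0, 0, -1]
    - [0, 0, 0, 0, -1]
    - [0, 0, 0, 0, -1]
    - [0, 0, 0, 0, -1]
    - [0, 0, 15, 0, -1]
    - [0, 0, 45, 0, -1]
    - [0, 0, 90, 0, -1]
    - [0, 0, 130, 0, -1]
    - [0, 0, 150, 0, -1]
    - [0, 0, 150, 0, -1]

```text
t: 13.28
ee_pos: [584.9, -193.1, 217.8]
orientation: [1.378, 1.09, -1.372]
ft_force: [-0.8, 0.3, -0.4]
width: 87.9
```

Request:
move_arm:
  rows:
    - [-15, 40, 0, 0, -1]
    - [-30, 80, 0, 0, -1]
    - [-45, 120, 0, 0, -1]
    - [-60, 160, 0, 0, -1]
    - [-75, 200, 0, 0, -1]
    - [-90, 240, 0, 0, -1]
    - [-100, 280, 0, 0, -1]
    - [-110, 320, 0, 0, -1]
    - [-110, 350, 0, 0, -1]
    - [-110, 350, 0, 0, -1]

```text
t: 14.52
ee_pos: [474.2, 158.1, 217.0]
orientation: [1.375, 1.092, -1.371]
ft_force: [-0.6, -0.5, 0.0]
width: 87.5
```

Run:
```python
from h import *
ims={n:get_image(n) for n in("top","side")};o=ctrl.get_obs();print(o['t'],o['ee_pos'],o['width'])
a=ims["top"][100:220,340:500]; b=ims["side"][170:290,300:460]
cv2.imwrite("pics/c10.png",cv2.resize(np.vstack([a,b]),None,fx=2.5,fy=2.5,interpolation=cv2.INTER_CUBIC))
for n,p in (("top",(428,154)),("side",(381,246))):
    hsv=cv2.cvtColor(ims[n],cv2.COLOR_BGR2HSV);m=comp(cv2.inRange(hsv,(100,130,50),(130,255,255))>0,p)
    print(n,rect(n,m,85))
    m=comp(cv2.inRange(hsv,(5,150,90),(20,255,255))>0,(348,179) if n=="top" else (338,219)); print('orange',rect(n,m,10))
```

```text
14.625 [474.37918613 156.39577203 217.08741455] 87.75785191238495
top {'c': array([ 582.8, -192.7]), 'size': array([124.3,  76.2]), 'long_deg': 76.7}
orange {'c': array([526.1,   6.1]), 'size': array([ 76.7, 100.9]), 'long_deg': 113.4}
side {'c': array([ 579.2, -199.4]), 'size': array([128. ,  76.9]), 'long_deg': 76.9}
orange {'c': array([518.6,   9.5]), 'size': array([ 79.2, 127.5]), 'long_deg': 113.7}
```

View pics/c10.png

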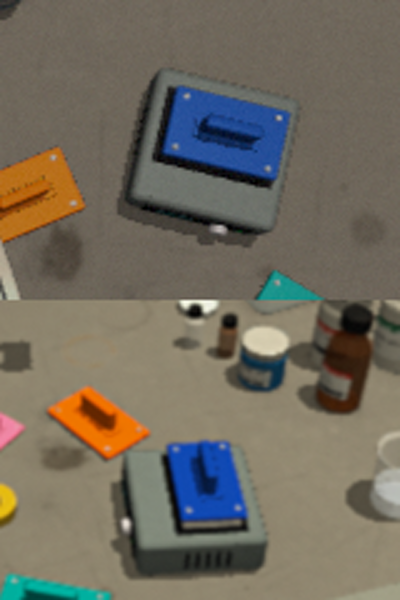

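The cover lies flat on the block: centre (582.8,-192.7) against block (582.9,-192.5), yaw 76.7° against 76.9°. The size at z=85 measures 124.3x76.2 mm, which confirms the height. The orange cover is unchanged in the side view; in the top view the arm covers part of it.

```bash
python3 -c "
from workcell import ctrl
print(ctrl.close_job())"
```

```text
the job is handed in; nothing more can be done
None
```

The blue cover is on the heater's tube block, lying flat and released, and I handed the job in at about 14.6 s. No verdict was reported.

- **What I did:** I picked the larger blue plate (122 x 75 mm measured, against 95 x 58 mm for the small one). I carried it across at about 150 mm and lowered it until it touched. I then opened the gripper and moved the arm clear.
- **Last checks on the cover:** In the top view its centre is about 0.2 mm from the block's centre and its sides are within 0.2° of the block's. Its size measured at z = 85 mm is 124.3 x 76.2 mm, which fits it lying at the right height.
- **Side view disagreed:** It put the cover's centre about 7 mm further towards -y and 4 mm less in x than the top view did. That is the same kind of offset it showed earlier for the cover on the bench, because its outline includes the front face.
- **Orange cover:** It measures exactly the same as at the start in the side view. In the last top picture the arm hid part of it, so its 101 mm length there means nothing.
- **What failed:** The first grasp closed on nothing. The fingertips were about 28 mm higher than the reported tool position said. I checked this in both views, corrected for it, and the second grasp held at 13.8 mm.

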